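Slide the bar ingot mould from the warming plate onto the chill plate

ROBOT

A 6-joint arm with a two-finger parallel gripper is mounted at the origin on a cart in front of the work surface, level with it; the furniture and walls round the work are solid. World frame = base frame: x ahead of the robot, y to its left, z up, the work surface at z = 0. Lengths are in m, angles in degrees, forces in N, time in s.
With the tool pointing down it reaches from about 0.2 to 0.875 m from the base axis. Payload 3.4 kg.
Tool frame: the origin (TCP) lies between the finger pads; the fingertips stand 17 mm ahead of it and the grasp point (between the pads) lies 2 mm behind it; z points along the fingers, y is the line along which they close (so a half turn about z gives the same grasp; the last joint's range is limited). The gripper opens to 94 mm and grips with 3 to 60 N. Pads are 16 mm wide; open, the fingers measure 119 mm over their backs; the gripper's body (75 mm by 177 mm) begins 78 mm behind the grasp point.
Start: joints at [62.338, 15.808, 86.224, -0, 77.962, -6.933], TCP at [0.204, 0.538, 0.222] pointing down, gripper open.
Joint ranges: [-165.64, 165.64], [-43.16, 119.46], [12.63, 154.43], [-67.54, 247.53], [6.08, 155.33], [-154.97, 154.97]. Speed limits (degrees/s): [147.25, 147.25, 180, 180, 180, 180].

INTERFACE

Orientations are given as a 3x3 rotation matrix whose columns are the frame's x, y, z axes.
In Python, from rig import arm gives the robot as it stands. The module is installed in compiled form; this text tells all that it offers.
- The arm moves only by the tool apply_moves, never from a script. Its argument "series" is a list of rows, each an object of numbers: "jaw": the closure, from -1 (fully open) to 1 (shut); "tx", "ty", "tz": the shift along the tool's x, y, z in mm; "wx", "wy", "wz": the turn, a rotation vector about the tool's x, y, z in degrees. A call has 1 to 12 rows; each row shifts and turns the commanded pose from where the row before left it, along the tool's axes as they then stand; what a row does not reach is not made up. A row lasts 1/12 s, in which the tool goes at most 41.7 mm and 7.16 degrees, less where a joint would pass 70% of its speed; a pose out of reach is approached as far as the arm can. A call with a gripper value outside its range is refused whole. The fingers move at their own pace and stop on an object; "newtons" is the grip in N (left out, the last holds). Time passes only in rows, so rows that do not move let the fingers close. It gives the time, the measured TCP pose, the force, the opening and the grip force at its end, in the units of the state.
- arm.sense(): the state, without advancing time (a new reading comes with each control period).
- arm.read_camera(name): name is "scene" or "side" or "wrist"; returns the picture (384x512x3 uint8, blue, green, red); there is no depth.
- arm.camera_params(name): a dict with "camera_matrix" (3x3 intrinsics, pixels), "rvec" (rotation vector, rad) and "tvec" (3), from world to camera coordinates, as OpenCV has them. Camera axes: x right, y down, z forward; pixel columns grow to the right and rows downward; lengths in m; the calibration is good to about 2 mm. A picture is of the moment at which its call begins: read the wrist's pose just before it. camera_params takes no time and is no camera call; for the wrist camera it gives the pose at the moment of the call.
- arm.sign_off(): hands the job in; it is judged then, once.
The state is a dict: "time_s": time; "joint_positions": joint angles; "joint_vel": joint speeds; "joint_torque": joint torques, N m; "tool_pos": TCP position; "orientation": TCP orientation; "contact_force": force on the tool from outside, world axes, zero at the start; "torque": the same for the moment, N m; "width": opening from 0.0 (shut) to 1.0 (fully open); "finger_force": force on a finger pad.
Only numpy, scipy, OpenCV 4.12 (cv2) and the standard library are available. Lean on these libraries where they do the work, as an engineer would, in place of code of your own. Each camera call takes 0.05 s, during which the arm holds its last target. There are 200 camera calls.

TASK

Slide the bar ingot mould (the one with the single long channel) off the warming plate and across onto the chill plate, so that it lies flat inside the rectangle engraved there, lengthwise with it. Keep it down on the plates all the way, without lifting or tipping it, let go of it, and leave the other mould and everything else where they are.

Things in the scene. Friction and masses are not known exactly. Their poses are not given: they have to be found in the camera images.
- bar_mould: dark steel open ingot mould, a flat block 40 (its x) x 80 (its y) x 18 mm high, about 0.3 kg, with one long channel 18 x 66 mm, 8 mm deep, along its y in the top. Origin: centre of its underside, z up. It starts loose on the warming plate, beside the other mould, roughly parallel to it; which of the two is the nearer to the robot varies. Steel on steel: it slides with a few newtons.
- button_mould: the other mould: the same dark steel block, 40 (x) x 80 (y) x 18 mm, but with two round wells 26 mm across in the top instead of a channel. Origin: centre of its underside. It stays on the warming plate; 25 mm or more lies between the two moulds' sides where a finger must go.
- warming_plate: fixed plate, 190 (its x) x 150 (its y) mm, flat steel top 30 mm above the worktop, grey case with a small dial that stands 6 mm out of its front (-x). Origin: under its centre, on the worktop, z up.
- chill_plate: fixed aluminium plate with fins under it, 190 (its x) x 150 (its y) mm, flat top 30 mm above the worktop, level with the warming plate's top and parallel to it. The two stand side by side along their y, centres 152 mm apart (a 2 mm gap, no step); the chill plate may be on either side. Origin: under its centre, on the worktop, z up.
- outline (a point): centre of the rectangle engraved in the chill plate's top, in the plane of the top and in the middle of the plate; the rectangle measures 60 (x) x 100 mm (y) and its axes are the chill plate's.
- hex_box_1: white eight-sided trinket box, 43 mm across, 20 mm high, loose on the worktop left of the plates. Origin: centre of its underside. Leave it alone.
- hex_box_2: white eight-sided trinket box, 43 mm across, 20 mm high, loose on the worktop behind the chill plate. Origin: centre of its underside. Leave it alone.
- ring_box: dark red ring box, 54 x 56 x 45 mm, loose on the worktop behind the warming plate. Origin: centre of its underside. Leave it alone.

How it is judged (in metres and radians):
At the end, for the whole second after the job is handed in: The bar mould lies flat on the chill plate (underside within 3 mm of its top), its centre within 12 mm of the engraved rectangle's centre along each of its sides, its length within 0.3 rad of the rectangle's length, at rest and released (x of bar_mould in the frame of outline between -0.012 and 0.012 m and y of bar_mould in the frame of outline between -0.012 and 0.012 m and z of bar_mould in the frame of outline between -0.003 and 0.003 m and angle between the y axis of bar_mould and the y axis of outline, either way round below 0.3 rad and angle between bar_mould's own z axis and vertical below 0.1 rad and linear speed of bar_mould below 0.01 m/s); the robot touches nothing.
It fails at once if the bar mould is lifted more than 8 mm off the plates (z of bar_mould in the frame of outline above 0.008 m).
It fails at once if the bar mould is tipped by more than 0.25 rad or falls off the plates (angle between bar_mould's own z axis and vertical above 0.25 rad or z of bar_mould in the frame of outline below -0.008 m).
It fails at once if the other mould is moved by more than 15 mm (distance of button_mould from where it was at the start of the episode above 0.015 m).
It fails at once if a trinket box or the ring box is moved by more than 25 mm (distance of any of hex_box_1, hex_box_2, ring_box from where it was at the start of the episode above 0.025 m).
It also fails if it takes over 32 s, if anything falls off the work surface, if the arm or the gripper's body presses on something with over 40 N, if the wrist force passes 120 N, or if a joint passes its speed limit or range.

## Working session

There is one attempt and no reset: what is moved stays moved. The work goes in short steps, Python scripts to look and compute and a tool call to move; the robot and the scene stay as the last step left them, time stands still between calls to the robot, and variables do not carry over. Pictures are saved under pics/ and viewed, at most 10 in all, crops included, and the job is handed in when it is done.

Besides the shell and the picture viewer there is one more tool, called after "Call:" as name([rows], argument=value, ...), one row to a line, values as JSON. apply_moves: Moves the arm, as the interface text tells. Its arguments: {"type":"object","properties":{"series":{"type":"array"},"newtons":{"type":"number"}},"required":["series"]}

```bash
mkdir -p pics
cat > h.py <<'E'
import numpy as np, cv2
from rig import arm
def ray(name,uv,z,P=None):
    P=P or arm.camera_params(name)
    K=np.array(P["camera_matrix"],float);R=cv2.Rodrigues(np.array(P["rvec"],float))[0];t=np.array(P["tvec"],float).ravel()
    uv=np.array(uv,float).reshape(-1,1,2)
    n=cv2.undistortPoints(uv,K,None).reshape(-1,2)
    d=np.c_[n,np.ones(len(n))]@R; c=-R.T@t
    return c+d*((z-c[2])/d[:,2])[:,None]
E
python3 - <<'E'
from h import *
s=arm.sense();print(s["time_s"],s["tool_pos"],s["orientation"],s["width"])
a=arm.read_camera("scene");b=arm.read_camera("side")
cv2.imwrite("pics/scene_raw.png",a);cv2.imwrite("pics/side_raw.png",b)
cv2.imwrite("pics/a.png",cv2.resize(a,(800,600),interpolation=cv2.INTER_CUBIC))
cv2.imwrite("pics/b.png",cv2.resize(b,(800,600),interpolation=cv2.INTER_CUBIC))
for n in("scene","side"):
    P=arm.camera_params(n);R=cv2.Rodrigues(np.array(P["rvec"],float))[0];print(n,-R.T@np.array(P["tvec"]).ravel(),R[2])
E
```

```text
0.0 [0.20329062 0.53728984 0.22161489] [[-9.35253061e-01  3.53978856e-01 -8.26062586e-04]
 [ 3.53979761e-01  9.35251703e-01 -1.60631147e-03]
 [ 2.03976143e-04 -1.79471716e-03 -9.99998369e-01]] 1.002031616157585
scene [ 0.22791629 -0.45828456  0.82012024] [ 0.35421003  0.5479627  -0.75780745]
side [0.33030072 0.76502584 0.48957646] [ 0.33851775 -0.8062107  -0.48521134]
```

View pics/a.png

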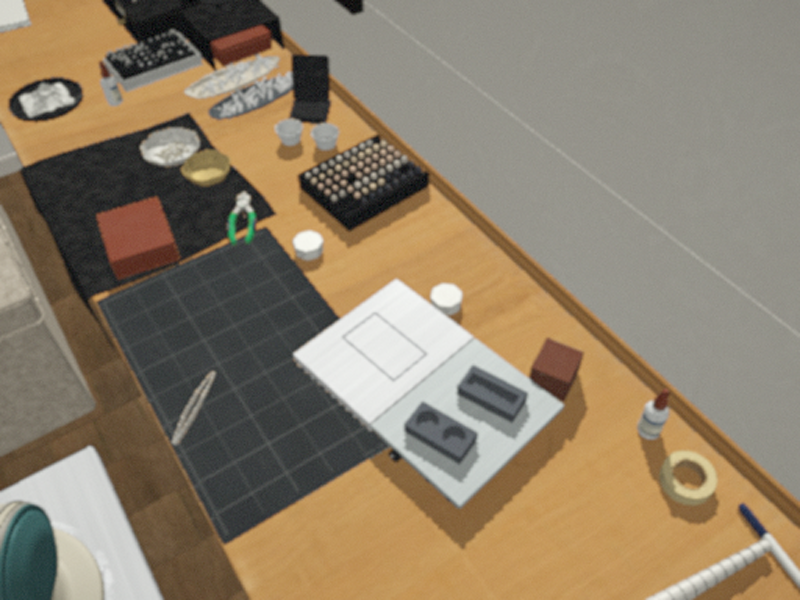

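View pics/b.png

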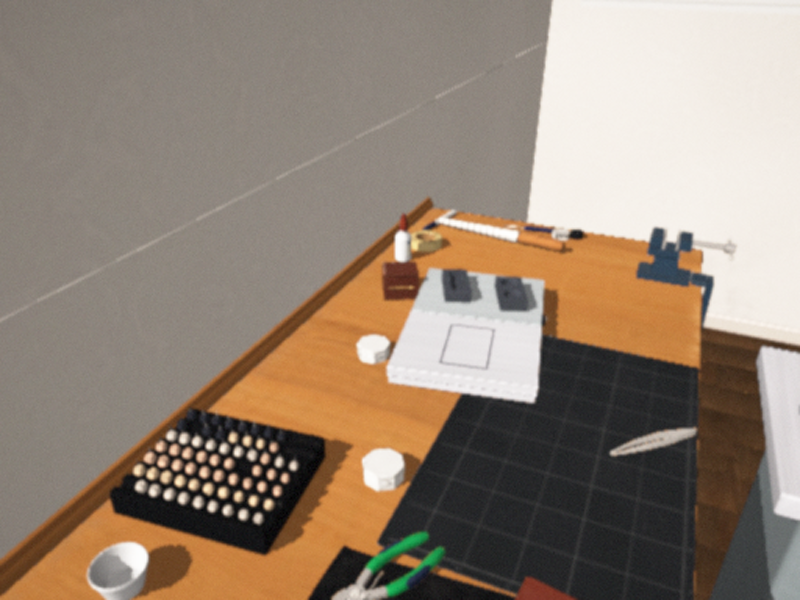

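The scene view at 800x600 shows the chill plate at the upper left, with the engraved rectangle's corners near (343,344), (377,313), (426,351) and (391,380). The bar mould is the farther one, centred near (492,392); the button mould is nearer, at (441,432). The side view shows the same layout.

```bash
cat > meas.py <<'E'
from h import *
import sys
def moulds(img,name,box,thr=100):
    g=cv2.cvtColor(img,cv2.COLOR_BGR2GRAY);m=np.zeros_like(g);x0,y0,x1,y1=box
    m[y0:y1,x0:x1]=(g[y0:y1,x0:x1]<thr)*255
    cs=cv2.findContours(m,cv2.RETR_EXTERNAL,cv2.CHAIN_APPROX_NONE)[0]
    return [c for c in cs if cv2.contourArea(c)>120]
if __name__=="__main__":
    k=1/1.5625
    for n,q,pl in(("scene",[(343,344),(377,313),(426,351),(391,380)],[(295,355),(397,281),(563,405),(460,501)]),("side",[(450,325),(495,329),(490,368),(442,362)],[(430,270),(545,279),(537,390),(390,378)])):
        img=cv2.imread(f"pics/{n}_raw.png");g=cv2.cvtColor(img,cv2.COLOR_BGR2GRAY)
        c=cv2.cornerSubPix(g,np.float32(q).reshape(-1,1,2)*k,(3,3),(-1,-1),(3,50,.01))
        p=ray(n,c,.03);print(n,"outline",p[:,:2].round(4).tolist(),p.mean(0).round(4),np.linalg.norm(p-np.roll(p,-1,0),axis=1).round(3))
        w=ray(n,np.float32(pl)*k,.03);print("plates",w[:,:2].round(3).tolist(),w.mean(0).round(4))
    img=cv2.imread("pics/scene_raw.png")
    hull=np.int32(np.float32([(300,355),(397,287),(555,405),(460,493)])*k)
    m=np.zeros(img.shape[:2],np.uint8);cv2.fillPoly(m,[hull],255)
    img[m==0]=255
    for c in moulds(img,"scene",(0,0,512,384)):
        r=cv2.approxPolyDP(cv2.convexHull(c),2.,True).reshape(-1,2)
        print(cv2.contourArea(c),(r/k).round().tolist(),"\n top",ray("scene",r,.048)[:,:2].round(4).tolist())
E
python3 meas.py
python3 - <<'E'
import cv2
a=cv2.imread("pics/scene_raw.png")[190:330,180:370]
cv2.imwrite("pics/c.png",cv2.resize(a,(760,560),interpolation=cv2.INTER_CUBIC))
E
```

```text
scene outline [[0.4807, 0.0941], [0.5444, 0.1187], [0.5643, 0.0173], [0.5035, 0.0067]] [0.5232 0.0592 0.03  ] [0.068 0.103 0.062 0.09 ]
plates [[0.419, 0.114], [0.602, 0.148], [0.658, -0.144], [0.476, -0.174]] [ 0.539 -0.014  0.03 ]
side outline [[0.5643, 0.0164], [0.5052, 0.0066], [0.4869, 0.1079], [0.5469, 0.117]] [0.5258 0.062  0.03  ] [0.06  0.103 0.061 0.102]
plates [[0.654, -0.134], [0.471, -0.18], [0.417, 0.125], [0.59, 0.175]] [ 0.533  -0.0033  0.03  ]
178.0 [[406.0, 425.0], [473.0, 436.0], [473.0, 442.0], [458.0, 462.0], [408.0, 433.0]] 
 top [[0.4754, -0.0663], [0.5326, -0.1236], [0.5276, -0.1302], [0.4967, -0.1411], [0.4709, -0.0762]]
179.5 [[523.0, 403.0], [509.0, 420.0], [458.0, 391.0], [459.0, 386.0], [523.0, 395.0]] 
 top [[0.6105, -0.1217], [0.5811, -0.1309], [0.5553, -0.0617], [0.5611, -0.0573], [0.6178, -0.113]]
225.0 [[464.0, 381.0], [473.0, 372.0], [519.0, 397.0], [511.0, 405.0]] 
 top [[0.5701, -0.0549], [0.5883, -0.0502], [0.6116, -0.1115], [0.5965, -0.1148]]
```

View pics/c.png

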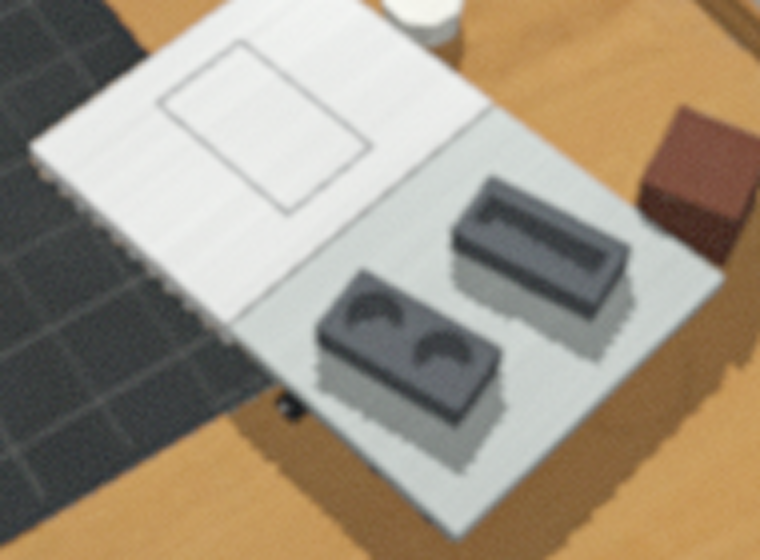

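The crop (x4, offset (180,190)) shows these top corners:
- Bar mould: (490,177), (630,247), (594,303), (452,232)
- Button mould: (363,270), (501,352), (460,410), (318,325)
- Outline: (240,41), (159,102), (289,214), (372,147)
- Seam: (492,106) to (230,322)

Run:
```python
from h import *
def P(q): return (np.float32(q)+.0)/4+np.float32([180,190])-.375
for n,q,z in(("out",[(240,41),(372,147),(289,214),(159,102)],.03),("bar",[(490,177),(630,247),(594,303),(452,232)],.048),("but",[(363,270),(501,352),(460,410),(318,325)],.048)):
    w=ray("scene",P(q),z);L=np.linalg.norm(w-np.roll(w,-1,0),axis=1);d=w[0]+w[3]-w[1]-w[2]
    print(n,w[:,:2].round(4).tolist(),w.mean(0).round(4),L.round(4),"yang",np.degrees(np.arctan2(d[1],d[0])).round(1))
w=ray("scene",P([(492,106),(230,322),(722,282),(457,538)]),.03);print(w.round(4),np.degrees(np.arctan2(*(w[0]-w[1])[1::-1])))
# refine: colour-threshold moulds in the side view
img=cv2.imread("pics/side_raw.png")[165:205,270:355];g=cv2.cvtColor(img,cv2.COLOR_BGR2GRAY)
m=((g<115)*255).astype(np.uint8);print(img[5:12:3,10:16:3].tolist())
for c in cv2.findContours(m,0,1)[0]:
    if cv2.contourArea(c)>60:
        r=cv2.approxPolyDP(cv2.convexHull(c),1.5,True).reshape(-1,2)+[270,165];print(r.tolist(),ray("side",r,.048)[:,:2].round(3).tolist(),ray("side",r,.03)[:,:2].round(3).tolist())
```

```text
out [[0.5446, 0.1167], [0.5628, 0.018], [0.5048, 0.0074], [0.4872, 0.1057]] [0.5249 0.0619 0.03  ] [0.1004 0.059  0.0998 0.0585] yang 100.3
bar [[0.5929, -0.0413], [0.6235, -0.1124], [0.5893, -0.127], [0.558, -0.0569]] [ 0.5909 -0.0844  0.048 ] [0.0774 0.0371 0.0768 0.0383] yang 113.7
but [[0.51, -0.0503], [0.5372, -0.1232], [0.5038, -0.1365], [0.4754, -0.0633]] [ 0.5066 -0.0933  0.048 ] [0.0778 0.036  0.0785 0.037 ] yang 110.9
[[ 0.6298  0.0042  0.03  ]
 [ 0.4472 -0.0288  0.03  ]
 [ 0.6565 -0.1452  0.03  ]
 [ 0.4716 -0.1789  0.03  ]] 10.238618958642306
[[[73, 139, 209], [71, 140, 210]], [[199, 204, 206], [124, 127, 136]], [[207, 208, 205], [117, 113, 112]]]
[[351, 185], [354, 186], [354, 204], [347, 204], [348, 187]] [[0.454, -0.111], [0.446, -0.108], [0.429, -0.023], [0.443, -0.017], [0.458, -0.097]] [[0.459, -0.146], [0.451, -0.144], [0.433, -0.055], [0.448, -0.049], [0.463, -0.133]]
[[330, 177], [338, 183], [341, 194], [336, 198], [323, 198], [320, 196], [317, 181], [319, 177]] [[0.51, -0.132], [0.484, -0.108], [0.465, -0.057], [0.472, -0.034], [0.498, -0.022], [0.507, -0.028], [0.533, -0.098], [0.534, -0.121]] [[0.517, -0.169], [0.491, -0.144], [0.471, -0.09], [0.477, -0.066], [0.505, -0.054], [0.514, -0.06], [0.541, -0.133], [0.543, -0.157]]
[[298, 173], [304, 181], [303, 190], [300, 192], [286, 192], [283, 178], [284, 172]] [[0.589, -0.121], [0.562, -0.085], [0.55, -0.04], [0.554, -0.028], [0.583, -0.014], [0.613, -0.079], [0.622, -0.112]] [[0.599, -0.157], [0.571, -0.119], [0.559, -0.073], [0.563, -0.06], [0.593, -0.046], [0.625, -0.114], [0.634, -0.148]]
```

Outline: centre (0.525, 0.062), long axis at 100.2°, 59x100 mm as specified. Bar: (0.591, -0.0845), long axis at 113.5°, 38x77 mm at the top face. Everything is within reach and the gap between the moulds is about 41 mm. Next I move above the bar, set the jaw to about 60 mm and turn 45.8°.

Call:
apply_moves([
  {"jaw": -0.28,"tx": -29.1,"ty": -22.2},
  {"jaw": -0.28,"tx": -29.1,"ty": -22.2},
  {"jaw": -0.28,"tx": -29.1,"ty": -22.2},
  {"jaw": -0.28,"tx": -29.1,"ty": -22.2},
  {"jaw": -0.28,"tx": -29.1,"ty": -22.2},
  {"jaw": -0.28,"tx": -29.1,"ty": -22.2},
  {"jaw": -0.28,"tx": -29.1,"ty": -22.2},
  {"jaw": -0.28,"tx": -29.1,"ty": -22.2},
  {"jaw": -0.28,"tx": -29.1,"ty": -22.2},
  {"jaw": -0.28,"tx": -29.1,"ty": -22.2},
  {"jaw": -0.28,"tx": -29.1,"ty": -22.2},
  {"jaw": -0.28,"tx": -29.1,"ty": -22.2},
], newtons=10)

```text
$.series[0]: bad value
```

Call:
apply_moves([
  {"jaw": -0.28,"tx": -29.1,"ty": -22.2},
  {"jaw": -0.28,"tx": -29.1,"ty": -22.2},
  {"jaw": -0.28,"tx": -29.1,"ty": -22.2},
  {"jaw": -0.28,"tx": -29.1,"ty": -22.2},
  {"jaw": -0.28,"tx": -29.1,"ty": -22.2},
  {"jaw": -0.28,"tx": -29.1,"ty": -22.2},
  {"jaw": -0.28,"tx": -29.1,"ty": -22.2},
  {"jaw": -0.28,"tx": -29.1,"ty": -22.2},
  {"jaw": -0.28},
])

```text
$.series[0]: bad value
```

Call:
apply_moves([
  {"jaw": -0.28,"wz": 5.1},
  {"jaw": -0.28,"wz": 5.1},
  {"jaw": -0.28,"wz": 5.1},
  {"jaw": -0.28,"wz": 5.1},
  {"jaw": -0.28,"wz": 5.1},
  {"jaw": -0.28,"wz": 5.1},
  {"jaw": -0.28,"wz": 5.1},
  {"jaw": -0.28,"wz": 5.1},
  {"jaw": -0.28,"wz": 5.0},
  {"jaw": -0.28},
  {"jaw": -0.28},
])

```text
$.series[0]: bad value
```

Run:
```python
from h import *
s=arm.sense();P=arm.camera_params("wrist");b=arm.read_camera("wrist")
print(s["time_s"],s["tool_pos"],np.round(s["orientation"],4),s["width"],s["joint_positions"])
import json;json.dump({k:np.array(v).tolist() for k,v in P.items()},open("wp.json","w"))
cv2.imwrite("pics/w_raw.png",b)
cv2.imwrite("pics/w.png",cv2.resize(b,(800,600),interpolation=cv2.INTER_CUBIC))
```

```text
0.1 [0.20330601 0.53733734 0.22172008] [[-9.353e-01  3.539e-01 -7.000e-04]
 [ 3.539e-01  9.353e-01 -1.400e-03]
 [ 2.000e-04 -1.600e-03 -1.000e+00]] 0.9997395628717745 [ 6.23375947e+01  1.58410259e+01  8.62880708e+01 -4.78782456e-04
  7.79616772e+01 -6.93381796e+00]
```

View pics/w.png

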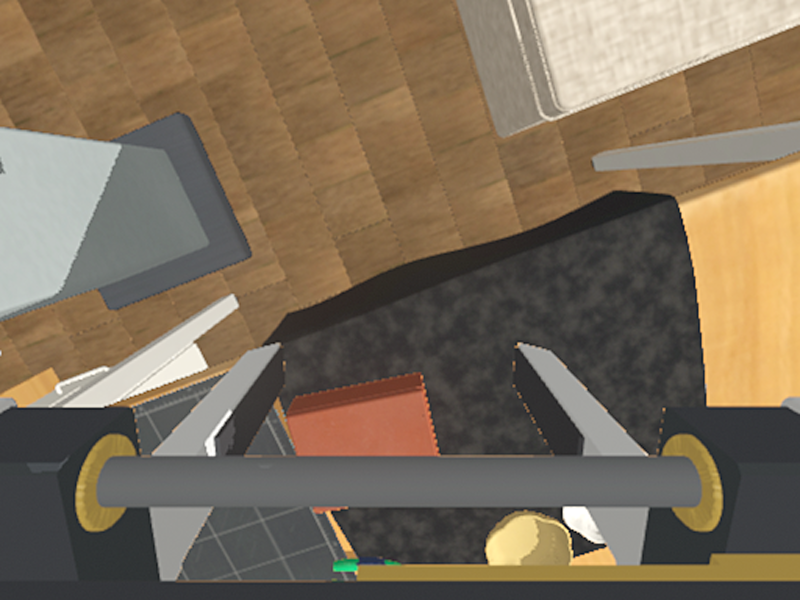

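The moves were refused, so this wrist view is still at the start pose: floor and bench edge, with the fingers at about (230,440) and (570,440). Each row probably needs all its fields.

Call:
apply_moves([
  {"jaw": -0.28,"tx": -29.1,"ty": -22.2,"tz": 0,"wx": 0,"wy": 0,"wz": 0},
  {"jaw": -0.28,"tx": -29.1,"ty": -22.2,"tz": 0,"wx": 0,"wy": 0,"wz": 0},
  {"jaw": -0.28,"tx": -29.1,"ty": -22.2,"tz": 0,"wx": 0,"wy": 0,"wz": 0},
  {"jaw": -0.28,"tx": -29.1,"ty": -22.2,"tz": 0,"wx": 0,"wy": 0,"wz": 0},
  {"jaw": -0.28,"tx": -29.1,"ty": -22.2,"tz": 0,"wx": 0,"wy": 0,"wz": 0},
  {"jaw": -0.28,"tx": -29.1,"ty": -22.2,"tz": 0,"wx": 0,"wy": 0,"wz": 0},
  {"jaw": -0.28,"tx": -29.1,"ty": -22.2,"tz": 0,"wx": 0,"wy": 0,"wz": 0},
  {"jaw": -0.28,"tx": -29.1,"ty": -22.2,"tz": 0,"wx": 0,"wy": 0,"wz": 0},
  {"jaw": -0.28,"tx": -29.1,"ty": -22.2,"tz": 0,"wx": 0,"wy": 0,"wz": 0},
  {"jaw": -0.28,"tx": -29.1,"ty": -22.2,"tz": 0,"wx": 0,"wy": 0,"wz": 0},
], newtons=10)

```text
time_s: 0.98
tool_pos: [0.3975, 0.2255, 0.2224]
orientation: [[-0.935, 0.354, 0.0], [0.354, 0.935, 0.0], [0.0, 0.0, -1.0]]
contact_force: [0.5, 0.5, 1.2]
width: 0.643
finger_force: 0.0
```

Call:
apply_moves([
  {"jaw": -0.28,"tx": -29.1,"ty": -22.2,"tz": 0,"wx": 0,"wy": 0,"wz": 0},
  {"jaw": -0.28,"tx": -29.1,"ty": -22.2,"tz": 0,"wx": 0,"wy": 0,"wz": 0},
  {"jaw": -0.28,"tx": -29.1,"ty": -22.2,"tz": 0,"wx": 0,"wy": 0,"wz": 0},
  {"jaw": -0.28,"tx": -29.1,"ty": -22.2,"tz": 0,"wx": 0,"wy": 0,"wz": 0},
  {"jaw": -0.28,"tx": -29.1,"ty": -22.2,"tz": 0,"wx": 0,"wy": 0,"wz": 0},
  {"jaw": -0.28,"tx": -29.1,"ty": -22.2,"tz": 0,"wx": 0,"wy": 0,"wz": 0},
  {"jaw": -0.28,"tx": -29.1,"ty": -22.2,"tz": 0,"wx": 0,"wy": 0,"wz": 0},
  {"jaw": -0.28,"tx": -29.1,"ty": -22.2,"tz": 0,"wx": 0,"wy": 0,"wz": 0},
  {"jaw": -0.28,"tx": -29.1,"ty": -22.2,"tz": 0,"wx": 0,"wy": 0,"wz": 0},
  {"jaw": -0.28,"tx": -29.1,"ty": -22.2,"tz": 0,"wx": 0,"wy": 0,"wz": 0},
])

```text
time_s: 1.82
tool_pos: [0.5912, -0.0852, 0.2221]
orientation: [[-0.935, 0.354, -0.001], [0.354, 0.935, 0.0], [0.001, 0.0, -1.0]]
contact_force: [-0.4, 0.6, 0.4]
width: 0.64
finger_force: 0.0
```

Call:
apply_moves([
  {"jaw": -0.28,"tx": 0,"ty": 0,"tz": 0,"wx": 0,"wy": 0,"wz": 5.1},
  {"jaw": -0.28,"tx": 0,"ty": 0,"tz": 0,"wx": 0,"wy": 0,"wz": 5.1},
  {"jaw": -0.28,"tx": 0,"ty": 0,"tz": 0,"wx": 0,"wy": 0,"wz": 5.1},
  {"jaw": -0.28,"tx": 0,"ty": 0,"tz": 0,"wx": 0,"wy": 0,"wz": 5.1},
  {"jaw": -0.28,"tx": 0,"ty": 0,"tz": 0,"wx": 0,"wy": 0,"wz": 5.1},
  {"jaw": -0.28,"tx": 0,"ty": 0,"tz": 0,"wx": 0,"wy": 0,"wz": 5.1},
  {"jaw": -0.28,"tx": 0,"ty": 0,"tz": 0,"wx": 0,"wy": 0,"wz": 5.1},
  {"jaw": -0.28,"tx": 0,"ty": 0,"tz": 0,"wx": 0,"wy": 0,"wz": 5.1},
  {"jaw": -0.28,"tx": 0,"ty": 0,"tz": 0,"wx": 0,"wy": 0,"wz": 5.0},
  {"jaw": -0.28,"tx": 0,"ty": 0,"tz": 0,"wx": 0,"wy": 0,"wz": 0},
  {"jaw": -0.28,"tx": 0,"ty": 0,"tz": 0,"wx": 0,"wy": 0,"wz": 0},
])

```text
time_s: 2.73
tool_pos: [0.5905, -0.0834, 0.2221]
orientation: [[-0.4, 0.916, -0.001], [0.916, 0.4, 0.0], [0.0, -0.001, -1.0]]
contact_force: [0.4, -0.2, 0.2]
width: 0.64
finger_force: 0.0
```

```bash
cat > snap.py <<'E'
from h import *
import json,sys
s=arm.sense();P=arm.camera_params("wrist");b=arm.read_camera("wrist")
print(s["time_s"],s["tool_pos"],np.round(s["orientation"],4).tolist(),s["width"])
json.dump({k:np.array(v).tolist() for k,v in P.items()},open("wp.json","w"))
cv2.imwrite("pics/%s_raw.png"%sys.argv[1],b)
cv2.imwrite("pics/%s.png"%sys.argv[1],cv2.resize(b,(800,600),interpolation=cv2.INTER_CUBIC))
E
python3 snap.py w2
```

```text
2.7333 [ 0.59050863 -0.08341963  0.2221319 ] [[-0.4003, 0.9164, -0.0007], [0.9164, 0.4003, 0.0002], [0.0005, -0.0005, -1.0]] 0.6400641209411195
```

View pics/w2.png

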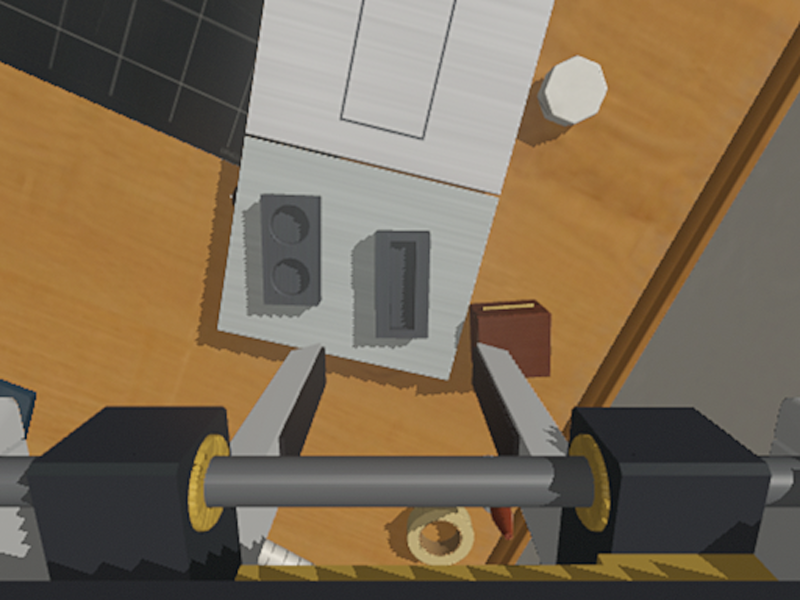

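The wrist view shows the bar's top at about (377,231), (430,232), (428,338) and (376,336), aligned with the tool and midway between the fingers. The button mould is to its left at (290,250), and the ring box at (510,340) is clear of the fingers.

Run:
```python
from h import *
import json
P={k:np.array(v) for k,v in json.load(open("wp.json")).items()}
T=np.array([.5905,-.0834,0]);x=np.array([-.4,.916,0]);y=np.array([.916,.4,0])
for n,q,z in(("bar",[(377,231),(430,232),(428,338),(376,336)],.048),("but",[(262,195),(321,196),(320,304),(262,303)],.048),("outl-edge",[(341,119),(423,138)],.03)):
    w=ray("wrist",(np.float32(q)+.5)*.64-.5,z,P);print(n,w[:,:2].round(4).tolist(),w.mean(0).round(4),np.linalg.norm(w-np.roll(w,-1,0),axis=1).round(4),"tool",((w.mean(0)-T)@x).round(4),((w.mean(0)-T)@y).round(4))
```

```text
bar [[0.5624, -0.0542], [0.5975, -0.0397], [0.6294, -0.1129], [0.5926, -0.1273]] [ 0.5955 -0.0835  0.048 ] [0.038  0.0799 0.0395 0.0791] tool -0.0021 0.0045
but [[0.4787, -0.0636], [0.5168, -0.0476], [0.5447, -0.121], [0.5049, -0.1376]] [ 0.5113 -0.0924  0.048 ] [0.0414 0.0785 0.0431 0.0785] tool 0.0234 -0.0762
outl-edge [[0.508, 0.0064], [0.5667, 0.0182]] [0.5374 0.0123 0.03  ] [0.0599 0.0599] tool 0.1089 -0.0104
```

The bar measures 39x80 mm, matching its size. The wrist and scene views agree to about 4 mm, and the outline's edge shifts by the same amount. I centre on the mean and descend.

Call:
apply_moves([
  {"jaw": -0.28,"tx": -1,"ty": 3,"tz": 20,"wx": 0,"wy": 0,"wz": 0},
  {"jaw": -0.28,"tx": 0,"ty": 0,"tz": 30,"wx": 0,"wy": 0,"wz": 0},
  {"jaw": -0.28,"tx": 0,"ty": 0,"tz": 30,"wx": 0,"wy": 0,"wz": 0},
  {"jaw": -0.28,"tx": 0,"ty": 0,"tz": 30,"wx": 0,"wy": 0,"wz": 0},
  {"jaw": -0.28,"tx": 0,"ty": 0,"tz": 20,"wx": 0,"wy": 0,"wz": 0},
  {"jaw": -0.28,"tx": 0,"ty": 0,"tz": 15,"wx": 0,"wy": 0,"wz": 0},
  {"jaw": -0.28,"tx": 0,"ty": 0,"tz": 10,"wx": 0,"wy": 0,"wz": 0},
  {"jaw": -0.28,"tx": 0,"ty": 0,"tz": 8,"wx": 0,"wy": 0,"wz": 0},
  {"jaw": -0.28,"tx": 0,"ty": 0,"tz": 6,"wx": 0,"wy": 0,"wz": 0},
  {"jaw": -0.28,"tx": 0,"ty": 0,"tz": 0,"wx": 0,"wy": 0,"wz": 0},
  {"jaw": -0.28,"tx": 0,"ty": 0,"tz": 0,"wx": 0,"wy": 0,"wz": 0},
])

```text
time_s: 3.7
tool_pos: [0.5943, -0.0833, 0.0539]
orientation: [[-0.399, 0.917, 0.001], [0.917, 0.399, -0.0], [-0.0, 0.001, -1.0]]
contact_force: [0.0, -0.8, -0.5]
width: 0.642
finger_force: 0.0
```

Call:
apply_moves([
  {"jaw": 0.0,"tx": 0,"ty": 0,"tz": 1,"wx": 0,"wy": 0,"wz": 0},
  {"jaw": 0.3,"tx": 0,"ty": 0,"tz": 0,"wx": 0,"wy": 0,"wz": 0},
  {"jaw": 0.3,"tx": 0,"ty": 0,"tz": 0,"wx": 0,"wy": 0,"wz": 0},
  {"jaw": 0.3,"tx": 0,"ty": 0,"tz": 0,"wx": 0,"wy": 0,"wz": 0},
  {"jaw": 0.3,"tx": 0,"ty": 0,"tz": 0,"wx": 0,"wy": 0,"wz": 0},
  {"jaw": 0.3,"tx": 0,"ty": 0,"tz": 0,"wx": 0,"wy": 0,"wz": 0},
], newtons=12)

```text
time_s: 4.2
tool_pos: [0.5939, -0.0833, 0.0531]
orientation: [[-0.398, 0.917, 0.0], [0.917, 0.398, -0.0], [-0.0, 0.0, -1.0]]
contact_force: [-1.7, -1.5, 3.9]
width: 0.424
finger_force: 12.0
```

The opening is 39.9 mm, so the bar is held. The required shift is almost exactly 160 mm along tool +x (ty -3), parallel to the button mould, followed by a turn of +13.3°.

Call:
apply_moves([
  {"jaw": 0.3,"tx": 4,"ty": 0,"tz": 0,"wx": 0,"wy": 0,"wz": 0},
  {"jaw": 0.3,"tx": 8,"ty": 0,"tz": 0,"wx": 0,"wy": 0,"wz": 0},
  {"jaw": 0.3,"tx": 8,"ty": 0,"tz": 0,"wx": 0,"wy": 0,"wz": 0},
  {"jaw": 0.3,"tx": 8,"ty": 0,"tz": 0,"wx": 0,"wy": 0,"wz": 0},
  {"jaw": 0.3,"tx": 8,"ty": 0,"tz": 0,"wx": 0,"wy": 0,"wz": 0},
  {"jaw": 0.3,"tx": 8,"ty": 0,"tz": 0,"wx": 0,"wy": 0,"wz": 0},
  {"jaw": 0.3,"tx": 8,"ty": 0,"tz": 0,"wx": 0,"wy": 0,"wz": 0},
  {"jaw": 0.3,"tx": 8,"ty": 0,"tz": 0,"wx": 0,"wy": 0,"wz": 0},
  {"jaw": 0.3,"tx": 8,"ty": 0,"tz": 0,"wx": 0,"wy": 0,"wz": 0},
  {"jaw": 0.3,"tx": 8,"ty": 0,"tz": 0,"wx": 0,"wy": 0,"wz": 0},
  {"jaw": 0.3,"tx": 4,"ty": 0,"tz": 0,"wx": 0,"wy": 0,"wz": 0},
])

```text
time_s: 5.12
tool_pos: [0.5619, -0.0088, 0.053]
orientation: [[-0.399, 0.917, 0.001], [0.917, 0.399, -0.0], [-0.001, 0.001, -1.0]]
contact_force: [1.8, -4.7, 5.5]
width: 0.422
finger_force: 12.0
```

Call:
apply_moves([
  {"jaw": 0.3,"tx": 4,"ty": 0,"tz": 0,"wx": 0,"wy": 0,"wz": 0},
  {"jaw": 0.3,"tx": 8,"ty": 0,"tz": 0,"wx": 0,"wy": 0,"wz": 0},
  {"jaw": 0.3,"tx": 8,"ty": -0.5,"tz": 0,"wx": 0,"wy": 0,"wz": 0},
  {"jaw": 0.3,"tx": 8,"ty": -0.5,"tz": 0,"wx": 0,"wy": 0,"wz": 0},
  {"jaw": 0.3,"tx": 8,"ty": -0.5,"tz": 0,"wx": 0,"wy": 0,"wz": 0},
  {"jaw": 0.3,"tx": 8,"ty": -0.5,"tz": 0,"wx": 0,"wy": 0,"wz": 0},
  {"jaw": 0.3,"tx": 8,"ty": -0.5,"tz": 0,"wx": 0,"wy": 0,"wz": 0},
  {"jaw": 0.3,"tx": 8,"ty": -0.5,"tz": 0,"wx": 0,"wy": 0,"wz": 0},
  {"jaw": 0.3,"tx": 8,"ty": 0,"tz": 0,"wx": 0,"wy": 0,"wz": 0},
  {"jaw": 0.3,"tx": 6,"ty": 0,"tz": 0,"wx": 0,"wy": 0,"wz": 0},
  {"jaw": 0.3,"tx": 3,"ty": 0,"tz": 0,"wx": 0,"wy": 0,"wz": 0},
  {"jaw": 0.3,"tx": 0,"ty": 0,"tz": 0,"wx": 0,"wy": 0,"wz": 0},
])

```text
time_s: 6.12
tool_pos: [0.5282, 0.0609, 0.053]
orientation: [[-0.399, 0.917, 0.001], [0.917, 0.399, 0.0], [0.0, 0.001, -1.0]]
contact_force: [1.3, -2.4, 5.9]
width: 0.428
finger_force: 12.0
```

Call:
apply_moves([
  {"jaw": 0.3,"tx": 0,"ty": 0,"tz": 0,"wx": 0,"wy": 0,"wz": 2.2},
  {"jaw": 0.3,"tx": 0,"ty": 0,"tz": 0,"wx": 0,"wy": 0,"wz": 2.2},
  {"jaw": 0.3,"tx": 0,"ty": 0,"tz": 0,"wx": 0,"wy": 0,"wz": 2.2},
  {"jaw": 0.3,"tx": 0,"ty": 0,"tz": 0,"wx": 0,"wy": 0,"wz": 2.2},
  {"jaw": 0.3,"tx": 0,"ty": 0,"tz": 0,"wx": 0,"wy": 0,"wz": 2.2},
  {"jaw": 0.3,"tx": 0,"ty": 0,"tz": 0,"wx": 0,"wy": 0,"wz": 2.2},
  {"jaw": 0.3,"tx": 0,"ty": 0,"tz": 0,"wx": 0,"wy": 0,"wz": 0},
  {"jaw": 0.3,"tx": 0,"ty": 0,"tz": 0,"wx": 0,"wy": 0,"wz": 0},
])

```text
time_s: 6.78
tool_pos: [0.5278, 0.0613, 0.053]
orientation: [[-0.178, 0.984, -0.0], [0.984, 0.178, 0.002], [0.002, 0.0, -1.0]]
contact_force: [0.5, 0.3, 8.0]
width: 0.425
finger_force: 12.0
```

Run:
```python
from h import *
s=arm.sense();print(s["time_s"],s["tool_pos"])
a=arm.read_camera("scene")
cv2.imwrite("pics/d.png",cv2.resize(a[190:330,180:370],(760,560),interpolation=cv2.INTER_CUBIC))
```

```text
6.7833 [0.52781241 0.06132103 0.05304215]
```

View pics/d.png

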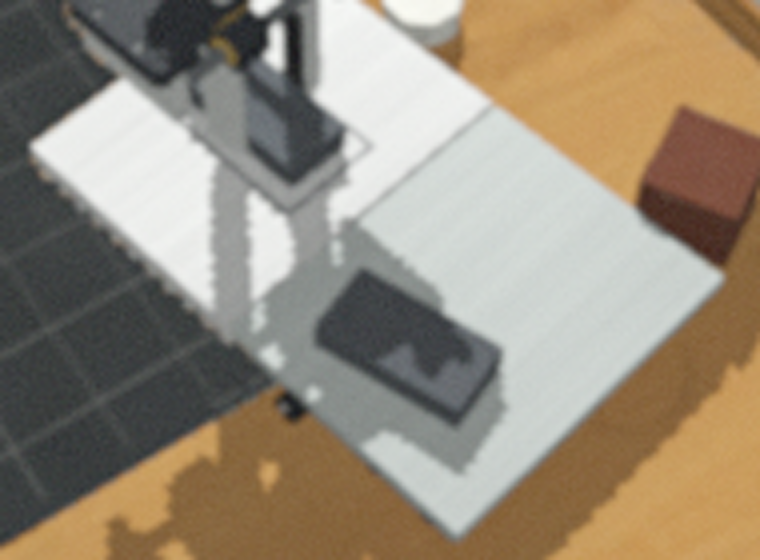

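The bar (near end around (295,175)) now lies inside the outline and parallel to it. The button mould is unmoved, still at (408,345). Release and rise.

Call:
apply_moves([
  {"jaw": 0.0,"tx": 0,"ty": 0,"tz": 0,"wx": 0,"wy": 0,"wz": 0},
  {"jaw": -0.28,"tx": 0,"ty": 0,"tz": 0,"wx": 0,"wy": 0,"wz": 0},
  {"jaw": -0.28,"tx": 0,"ty": 0,"tz": 0,"wx": 0,"wy": 0,"wz": 0},
  {"jaw": -0.28,"tx": 0,"ty": 0,"tz": 0,"wx": 0,"wy": 0,"wz": 0},
  {"jaw": -0.28,"tx": 0,"ty": 0,"tz": -5,"wx": 0,"wy": 0,"wz": 0},
  {"jaw": -0.28,"tx": 0,"ty": 0,"tz": -15,"wx": 0,"wy": 0,"wz": 0},
  {"jaw": -0.28,"tx": 0,"ty": 0,"tz": -35,"wx": 0,"wy": 0,"wz": 0},
  {"jaw": -0.28,"tx": 0,"ty": 0,"tz": -40,"wx": 0,"wy": 0,"wz": 0},
  {"jaw": -0.28,"tx": 0,"ty": 0,"tz": -40,"wx": 0,"wy": 0,"wz": 0},
  {"jaw": -0.28,"tx": 0,"ty": 0,"tz": -35,"wx": 0,"wy": 0,"wz": 0},
  {"jaw": -0.28,"tx": 0,"ty": 0,"tz": 0,"wx": 0,"wy": 0,"wz": 0},
  {"jaw": -0.28,"tx": 0,"ty": 0,"tz": 0,"wx": 0,"wy": 0,"wz": 0},
])

```text
time_s: 7.83
tool_pos: [0.5297, 0.0597, 0.225]
orientation: [[-0.178, 0.984, 0.005], [0.984, 0.178, 0.0], [-0.001, 0.005, -1.0]]
contact_force: [0.7, 0.8, -0.1]
width: 0.642
finger_force: 0.0
```

```bash
python3 snap.py w3
```

```text
7.8333 [0.52973607 0.05972466 0.22496068] [[-0.1782, 0.984, 0.0052], [0.984, 0.1782, 0.0002], [-0.0007, 0.0052, -1.0]] 0.6420973061075818
```

View pics/w3.png

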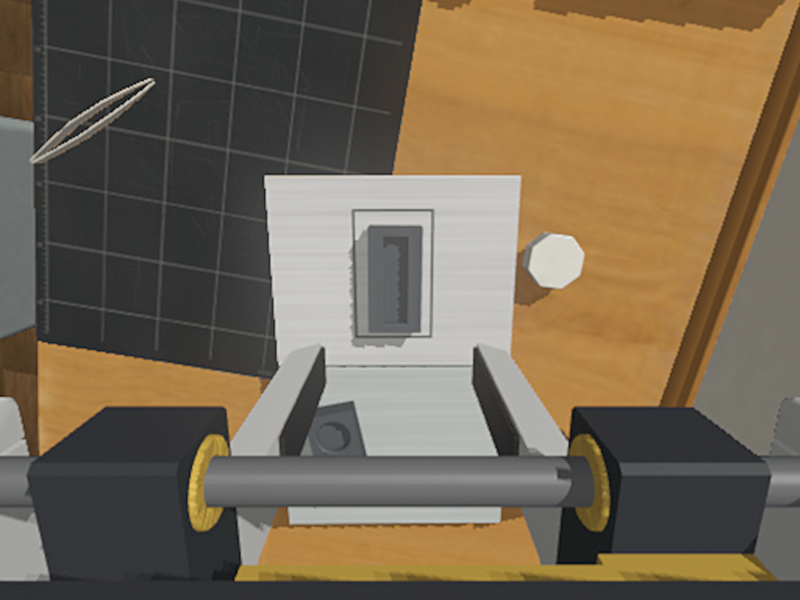

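The bar lies squarely inside the rectangle. Its top corners are near (368,226), (422,226), (421,332) and (369,333); the outline's are (353,210), (433,210), (431,337) and (356,336). I'll compute the offset, allowing for parallax.

Run:
```python
from h import *
import json
P={k:np.array(v) for k,v in json.load(open("wp.json")).items()}
f=lambda q,z:ray("wrist",(np.float32(q)+.5)*.64-.5,z,P)
o=f([(353,210),(433,210),(431,337),(356,336)],.03);b=f([(368,226),(422,226),(421,332),(369,333)],.048)
L=lambda w:np.linalg.norm(w-np.roll(w,-1,0),axis=1).round(4)
d=(b-o).mean(0) if 0 else b.mean(0)-o.mean(0)
print(L(o),L(b),o.mean(0),b.mean(0),"along y",d@[-.178,.984,0],"x",d@[.984,.178,0])
```

```text
[0.0601 0.1005 0.0604 0.0996] [0.0389 0.0801 0.0397 0.0808] [0.52805556 0.06120018 0.03      ] [0.5294917  0.06092911 0.048     ] along y -0.0005223584567412767 x 0.001364908611566523
```

The bar is about 1 mm off centre, and the measured sizes match the given ones.

```bash
python3 -c "
from rig import arm
print(arm.sign_off())"
```

```text
the job is handed in; nothing more can be done
None
```

The bar mould was slid onto the chill plate and released inside the engraved rectangle, about 1 mm off centre and in line with it; the job is handed in, and no verdict came back.

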